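# Put the consulting-room stamps back in the desk caddy

### The job

Put the three black-bodied stamps away in the desk caddy, each standing upright on its base in the compartment whose floor has the colour of its grip, its long side lined up with the long side of the compartment. Leave the two white-bodied stamps, which belong to the next room, and the mouse and the sanitiser bottle where they are.

Things in the scene. Friction and masses are not known exactly. Their poses are not given: they have to be found in the camera images.
- stamp_blue_mid (a point): Black-bodied self-inking stamp with a blue grip, to be put away. It stands on a black body 32 mm (own x) by 46 mm (own y) and 38 mm high; above that a blue grip block 20 mm (x) by 34 mm (y) rises another 34 mm, total height 72 mm. 0.07 kg or so. The point is its centre, 36 mm above its underside; own z up. Best gripped on the blue block across its 20 mm width (own x).
- stamp_red_mid (a point): Black-bodied self-inking stamp with a red grip, to be put away. It stands on a black body 32 mm (own x) by 46 mm (own y) and 38 mm high; above that a red grip block 20 mm (x) by 34 mm (y) rises another 34 mm, total height 72 mm. 0.07 kg or so. The point is its centre, 36 mm above its underside; own z up. Best gripped on the red block across its 20 mm width (own x).
- stamp_green_mid (a point): Black-bodied self-inking stamp with a green grip, to be put away. It stands on a black body 32 mm (own x) by 46 mm (own y) and 38 mm high; above that a green grip block 20 mm (x) by 34 mm (y) rises another 34 mm, total height 72 mm. 0.07 kg or so. The point is its centre, 36 mm above its underside; own z up. Best gripped on the green block across its 20 mm width (own x).
- other_blue_mid (a point): Look-alike that stays where it is: same stamp shape and size (32 x 46 x 72 mm), blue grip, but a white body (belongs to the next room). The point is its centre, 36 mm above the desk.
- other_red_mid (a point): Look-alike that stays where it is: same stamp shape and size (32 x 46 x 72 mm), red grip, but a white body (belongs to the next room). The point is its centre, 36 mm above the desk.
- floor_blue_top (a point): The blue floor of one compartment of the black caddy; the point is the centre of that floor's upper face, 8 mm above the desk; own z up. The caddy (fixed to the desk, 58 x 208 mm outside) has three equal compartments in a row along the floor's own y, in an order that varies, at 68 mm pitch; each is 50 mm (own x) by 64 mm (own y) inside, walls 4 mm thick, rims 28 mm above the desk (20 mm above the coloured floor).
- floor_red_top (a point): The red floor of one compartment of the black caddy; the point is the centre of that floor's upper face, 8 mm above the desk; own z up. The caddy (fixed to the desk, 58 x 208 mm outside) has three equal compartments in a row along the floor's own y, in an order that varies, at 68 mm pitch; each is 50 mm (own x) by 64 mm (own y) inside, walls 4 mm thick, rims 28 mm above the desk (20 mm above the coloured floor).
- floor_green_top (a point): The green floor of one compartment of the black caddy; the point is the centre of that floor's upper face, 8 mm above the desk; own z up. The caddy (fixed to the desk, 58 x 208 mm outside) has three equal compartments in a row along the floor's own y, in an order that varies, at 68 mm pitch; each is 50 mm (own x) by 64 mm (own y) inside, walls 4 mm thick, rims 28 mm above the desk (20 mm above the coloured floor).
- sanitiser_mid (a point): Clear pump bottle of hand sanitiser with a blue band, 54 mm across, 120 mm tall, loose; stays where it is. The point is on its axis, 60 mm above the desk.
- mouse_mid (a point): Black computer mouse, 104 mm (own x) by 60 mm (own y), 33 mm high, loose; stays where it is. The point is its centre, 16.5 mm above the desk.
Things that resemble listed ones, but are neither listed nor needed, are in the scene too. Leave any yellow look-alike of the part that bears stamp_red_mid alone.

How it is judged:
By the outcome, as a careful person would: the job done as asked, in the order asked, and still so for the second after the job is handed in, with the robot touching nothing.
It also fails if it takes over 88 s, if anything falls off the work surface, if the arm or the gripper's body presses on something with over 40 N, if the wrist force passes 120 N, or if a joint passes its speed limit or range.

### The arm

A 7-joint arm with a two-finger parallel gripper is mounted at the origin on the work surface. World frame = base frame: x ahead of the robot, y to its left, z up, the work surface at z = 0. Lengths are in m, angles in rad, forces in N, time in s.
With the tool pointing down it reaches from about 0.4 to 0.85 m from the base axis. Payload 10.4 kg.
Tool frame: the origin (TCP) lies midway between the tips of the shut fingers; the grasp point (between the pads) lies 19 mm behind it; z points along the fingers, y is the line along which they close (so a half turn about z gives the same grasp; the last joint's range is limited). The gripper opens to 87 mm and grips with 3 to 60 N. Pads are 19 mm wide; open, the fingers measure 117 mm over their backs; the gripper's body (75 mm by 190 mm) begins 51 mm behind the grasp point.
Start: joints at [1.182, 0.332, -0.065, 1.46, 0.022, 1.35, -0.088], TCP at [0.224, -0.584, 0.223] pointing down, gripper open.
Joint ranges: [-2.6, 2.6], [-0.5, 2.12], [-1.47, 1.34], [0.16, 2.42], [-1.27, 4.41], [0.06, 2.06], [-2.6, 2.6]. Speed limits (rad/s): [2.22, 2.22, 2.79, 2.79, 3.14, 3.14, 3.14].

### API

Orientations are given as a unit quaternion [x, y, z, w].
In Python, from bench import sensors, eyes, order gives the robot as it stands.
- The arm moves only by the tool arm_command, never from a script. Its argument "steps" is a list of rows, each an object with "rot": the turn, a rotation vector about the world's x, y, z in degrees, a list of three; "slide": the shift along the world's x, y, z in m, a list of three; "grip": the opening, from 0 (shut) to 1 (fully open). A call has exactly 8 rows; each row shifts and turns the commanded pose from where the row before left it; what a row does not reach is not made up. A row lasts 1/8 s, in which the tool goes at most 62.5 mm and 10.7 degrees, less where a joint would pass 70% of its speed; a pose out of reach is approached as far as the arm can. A call with a gripper value outside its range is refused whole. The fingers move at their own pace and stop on an object; "newtons" is the grip in N (left out, the last holds). Time passes only in rows, so rows that do not move let the fingers close, or fill a call up. It gives the time, the measured TCP pose, the force, the opening and the grip force at its end, in the units of the state.
- sensors.read_state(): the state, without advancing time (a new reading comes with each control period).
- eyes.camera(name): name is "side" or "top"; returns a dict with "pixels" (420x560x3 uint8, red, green, blue), "intrinsics" (3x3 intrinsics, pixels), "k1" (the pictures are not rectified: a ray, as slopes to the right and down, at radius r is drawn at 1 + k1 r^2 times it, then the intrinsics apply), "pose" (4x4, takes a point from camera to world coordinates). Camera axes: x right, y down, z forward; pixel columns grow to the right and rows downward; lengths in m; the calibration is good to about 2 mm. A picture is of the moment at which its call begins. There is no depth.
- order.close_job(): hands the job in; it is judged then, once.
Trained networks look in a picture, given as the dict that the camera call returned (one of the last four; its "shot" number tells which), for a name from the list of things; names that differ only in an ending like _2 or _b are one class to them, and where a whole thing is asked for, a point or a joint stands for the part that bears it (a point fixed in the world has none). Each returns a list of dicts, best first, with "conf" (0 to 1); they miss things now and then, are a little off and sometimes report something else, mostly with a low value. They report only what shows in the picture. A call takes as long as a camera call. They do not tell look-alikes from the thing itself.
- eyes.look_for(name, picture): "bbox" ([left, top, right, bottom] in pixels, round what is visible of it).
The state is a dict: "time": time; "joint_positions": joint angles; "joint_vel": joint speeds; "joint_torque": joint torques, N m; "ee_pos": TCP position; "eef_rot": TCP orientation; "ft_force": force on the tool from outside, world axes, zero at the start; "torque": the same for the moment, N m; "width": finger opening in m; "grip_force": force on a finger pad.
Only numpy, scipy, OpenCV 4.12 (cv2) and the standard library are available. Lean on these libraries where they do the work, as an engineer would, in place of code of your own. Each camera call takes 0.05 s, during which the arm holds its last target. There are 200 camera calls.

## Working session

There is one attempt and no reset: what is moved stays moved. The work goes in short steps, Python scripts to look and compute and a tool call to move; the robot and the scene stay as the last step left them, time stands still between calls to the robot, and variables do not carry over. Pictures are saved under pics/ and viewed, at most 14 in all, crops included, and the job is handed in when it is done.

Besides the shell and the picture viewer there is one more tool, called after "Request:" as name([rows], argument=value, ...), one row to a line, values as JSON. arm_command: Moves the arm, as the interface text tells. Its arguments: {"type":"object","properties":{"steps":{"type":"array","items":{"type":"object","properties":{"rot":{"type":"array","items":{"type":"number"}},"slide":{"type":"array","items":{"type":"number"}},"grip":{"type":"number"}}}},"newtons":{"type":"number"}},"required":["steps"]}

```bash
mkdir -p pics; ls
cat > h.py <<'E'
import cv2,numpy as np
from bench import sensors,eyes,order
def shot(n,f=None):
    p=eyes.camera(n)
    if f: cv2.imwrite('pics/'+f,p['pixels'][:,:,::-1])
    return p
def toworld(p,uv,z):
    K=np.array(p['intrinsics']);T=np.array(p['pose']);k=p['k1']
    d=(np.array(uv,float)-K[:2,2])/[K[0,0],K[1,1]]
    s=d.copy()
    for _ in range(20): s=d/(1+k*(s@s))
    r=T[:3,:3]@[s[0],s[1],1]; o=T[:3,3]
    return o+r*(z-o[2])/r[2]
def topix(p,X):
    K=np.array(p['intrinsics']);T=np.array(p['pose']);c=T[:3,:3].T@(np.array(X)-T[:3,3])
    s=c[:2]/c[2]; s=s*(1+p['k1']*(s@s)); return s*[K[0,0],K[1,1]]+K[:2,2]
E
python3 - <<'E'
from h import *
for n in('top','side'):
    p=shot(n,n+'0.png'); print(n,np.round(p['pose'],3).tolist(),np.round(p['intrinsics'],1).tolist(),p['k1'])
    for o in['stamp_blue_mid','stamp_red_mid','stamp_green_mid','floor_blue_top','floor_red_top','floor_green_top','mouse_mid','sanitiser_mid']:
        print(o,[(np.round(d['bbox']).tolist(),round(d['conf'],2)) for d in eyes.look_for(o,p)][:4])
print(sensors.read_state())
E
```

```text
pics
top [[-0.006, -0.996, 0.091, 0.423], [-1.0, 0.006, 0.001, -0.018], [-0.002, -0.091, -0.996, 1.044], [0.0, 0.0, 0.0, 1.0]] [[432.8, 0.0, 282.9], [0.0, 432.8, 209.0], [0.0, 0.0, 1.0]] 0.002904874996261094
stamp_blue_mid [([368.0, 238.0, 392.0, 260.0], 0.8)]
stamp_red_mid [([330.0, 277.0, 353.0, 302.0], 0.82), ([351.0, 190.0, 372.0, 212.0], 0.76), ([321.0, 238.0, 344.0, 263.0], 0.71), ([290.0, 274.0, 307.0, 298.0], 0.53)]
stamp_green_mid [([157.0, 221.0, 182.0, 243.0], 0.68), ([368.0, 241.0, 391.0, 259.0], 0.49)]
floor_blue_top [([252.0, 153.0, 280.0, 175.0], 0.79)]
floor_red_top [([284.0, 158.0, 305.0, 178.0], 0.95)]
floor_green_top [([308.0, 162.0, 333.0, 185.0], 0.92)]
mouse_mid [([405.0, 160.0, 440.0, 205.0], 0.73)]
sanitiser_mid [([105.0, 170.0, 145.0, 196.0], 0.6)]
side [[1.0, 0.01, 0.027, 0.459], [-0.018, -0.521, 0.853, -1.013], [0.022, -0.853, -0.521, 0.71], [0.0, 0.0, 0.0, 1.0]] [[458.0, 0.0, 275.5], [0.0, 458.0, 219.0], [0.0, 0.0, 1.0]] -0.04956541776742081
stamp_blue_mid [([237.0, 277.0, 259.0, 313.0], 0.97)]
stamp_red_mid [([207.0, 233.0, 228.0, 263.0], 0.87), ([290.0, 
[... 479 characters left out ...]
t_positions': array([ 1.1823963 ,  0.33219383, -0.06469275,  1.46009979,  0.02160068,
        1.34987576, -0.088524  ]), 'joint_vel': array([ 0.00016603, -0.00045518,  0.00089581,  0.00028992,  0.000464  ,
       -0.00187297, -0.00109222]), 'joint_torque': array([-6.80586581e-04, -6.23037457e+01,  2.41507759e-02, -3.90126908e+01,
       -6.11901563e-02,  3.13830469e-02,  7.89867670e-06]), 'ee_pos': array([ 0.22358485, -0.58367211,  0.22257946]), 'eef_rot': array([9.83322864e-01, 1.81868474e-01, 1.97562565e-05, 5.58520265e-05]), 'ft_force': array([ 0.1720853 ,  0.86235848, -0.57204484]), 'torque': array([ 0.04529309,  0.04153826, -0.00834071]), 'grip_force': 0.0, 'width': 0.08732486885826223}
```

View pics/top0.png

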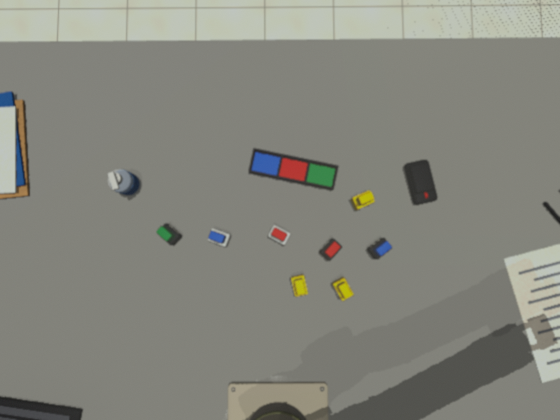

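View pics/side0.png

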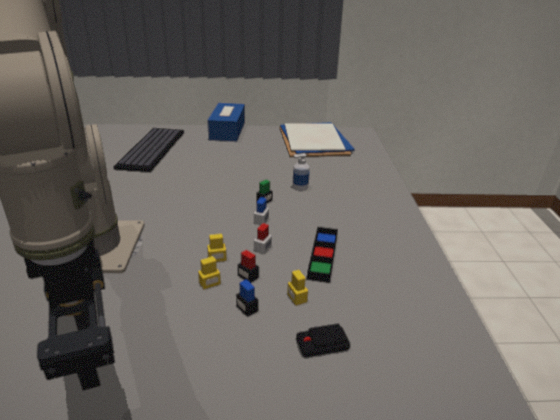

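```bash
cat >> h.py <<'E'
from scipy.optimize import minimize
def box(x,y,a,sx,sy,z0,z1):
    c,s=np.cos(a),np.sin(a)
    return [[x+c*u-s*v,y+s*u+c*v,z] for u in(-sx/2,sx/2) for v in(-sy/2,sy/2) for z in(z0,z1)]
def cmask(p,col):
    h=cv2.cvtColor(p['pixels'],cv2.COLOR_RGB2HSV).astype(int);H,S,V=h[...,0],h[...,1],h[...,2]
    m={'red':(H<8)|(H>172),'green':(H>45)&(H<85),'blue':(H>105)&(H<130)}[col]
    return (m&(S>130)&(V>35)).astype(np.uint8)
def hullimg(p,pts,o,n,f=6):
    q=np.array([(topix(p,X)-o+.5)*f for X in pts]).astype(np.float32)
    im=np.zeros((n*f,n*f),np.uint8)
    cv2.fillConvexPoly(im,cv2.convexHull(np.round(q*16).astype(np.int32)),255,shift=4)
    return cv2.resize(im,(n,n),interpolation=cv2.INTER_AREA)/255.
def fit(p,col,uv,n=44,dims=(.020,.034,.038,.072)):
    o=np.round(uv).astype(int)-n//2; m=cmask(p,col)[o[1]:o[1]+n,o[0]:o[0]+n]
    _,lab,st,cen=cv2.connectedComponentsWithStats(m); 
    k=1+np.argmin([np.hypot(*(c-n/2))-.05*s[4] for c,s in zip(cen[1:],st[1:])]); m=(lab==k).astype(float)
    x0=toworld(p,cen[k]+o,.5*(dims[2]+dims[3]))
    f=lambda v:np.abs(hullimg(p,box(v[0],v[1],v[2],*dims),o,n)-m).sum()
    best=min((minimize(f,[x0[0],x0[1],a],method='Nelder-Mead',options=dict(initial_simplex=[[x0[0]+.004,x0[1],a],[x0[0]-.004,x0[1]+.004,a],[x0[0],x0[1]-.004,a+.3],[x0[0],x0[1],a-.3]])) for a in np.arange(0,np.pi,np.pi/6)),key=lambda r:r.fun)
    x,y,a=best.x; return x,y,(np.degrees(a)+90)%180-90,best.fun/m.sum()
def where(uv,col,z,n='top',**k): pass
E
python3 - <<'E'
from h import *
t=shot('top');s=shot('side')
for c,uv,us in(('blue',(382,248),(247,290)),('red',(331,250),(248,258)),('green',(167,233),(264,186))):
    print(c,np.round(fit(t,c,uv),3),np.round(fit(s,c,us),3))
F=(.050,.064,.008,.0081)
for c,uv,us in(('blue',(266,164),(326,238)),('red',(293,169),(323,252)),('green',(320,175),(321,267))):
    print('floor',c,np.round(fit(t,c,uv,dims=F),3),np.round(fit(s,c,us,dims=F),3))
# others
for nm,uv in(('yel1',(362,200)),('yel2',(343,289)),('yel3',(300,286)),('wr',(279,235)),('wb',(219,237)),('mouse',(421,182)),('san',(122,180))): print(nm,np.round(toworld(t,uv,.04),3))
im=t['pixels'][140:310,140:450,::-1]
cv2.imwrite('pics/c1.png',cv2.resize(im,(775,425),interpolation=cv2.INTER_CUBIC))
E
```

```text
blue [ 0.423 -0.242 24.965  0.567] [ 0.424 -0.24  20.508  0.133]
red [ 0.422 -0.128 44.228  0.202] [ 0.423 -0.126 22.949  0.153]
green [  0.459   0.251 -26.069   0.868] [  0.461   0.25  -12.921   0.416]
floor blue [  0.63    0.025 -12.453   0.099] [6.2900e-01 4.4000e-02 7.8284e+01 3.6300e-01]
floor red [  0.615  -0.041 -11.821   0.085] [ 6.1800e-01 -2.5000e-02  8.0396e+01  3.0800e-01]
floor green [  0.602  -0.108 -16.013   0.289] [  0.605  -0.084 -11.949   0.497]
yel1 [ 0.535 -0.201  0.04 ]
yel2 [ 0.33  -0.153  0.04 ]
yel3 [ 0.338 -0.055  0.04 ]
wr [ 0.455 -0.007  0.04 ]
wb [0.451 0.132 0.04 ]
mouse [ 0.577 -0.34   0.04 ]
san [0.586 0.36  0.04 ]
```

View pics/c1.png

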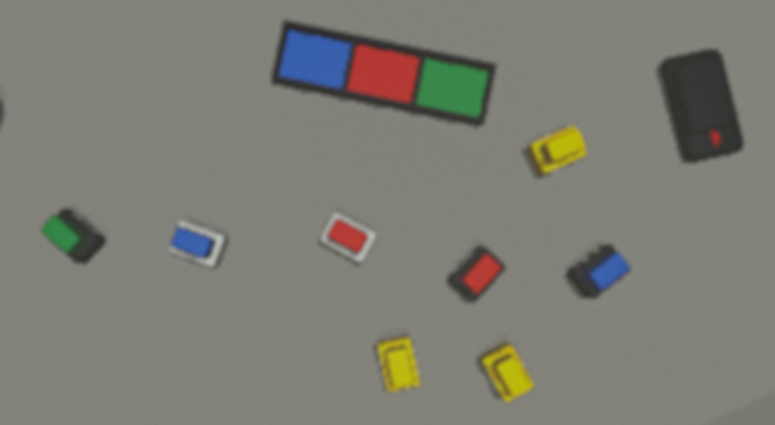

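```bash
cat >> h.py <<'E'
def fit2(p,col,uv,zoff=0,n=60,objm=True):
    o=np.round(uv).astype(int)-n//2; sub=p['pixels'][o[1]:o[1]+n,o[0]:o[0]+n]
    h=cv2.cvtColor(sub,cv2.COLOR_RGB2HSV).astype(int)
    H,S,V=h[...,0],h[...,1],h[...,2]
    hm={'red':(H<10)|(H>170),'green':(H>45)&(H<90),'blue':(H>100)&(H<132)}[col]
    g=(hm&(S>90)&(V>25)); bg=np.median(V); ob=g|(V<.62*bg)
    def cc(m):
        _,lab,st,cen=cv2.connectedComponentsWithStats(m.astype(np.uint8),connectivity=4)
        k=1+np.argmin([np.hypot(*(c-n/2))-.05*s[4] for c,s in zip(cen[1:],st[1:])]); return (lab==k).astype(float)
    g=cc(g);ob=cc(ob); ys,xs=np.nonzero(g); x0=toworld(p,[xs.mean()+o[0],ys.mean()+o[1]],.055+zoff)
    def f(v):
        G=hullimg(p,box(*v,.020,.034,.038+zoff,.072+zoff),o,n); B=hullimg(p,box(*v,.032,.046,zoff,.038+zoff),o,n)
        r=np.abs(G-g).sum()
        return r+(np.abs(np.maximum(G,B)-ob).sum() if objm else 0)
    b=min((minimize(f,[x0[0],x0[1],a],method='Nelder-Mead',options=dict(initial_simplex=[[x0[0]+.004,x0[1],a],[x0[0]-.004,x0[1]+.004,a],[x0[0],x0[1]-.004,a+.3],[x0[0],x0[1],a-.3]])) for a in np.arange(0,np.pi,np.pi/6)),key=lambda r:r.fun)
    x,y,a=b.x; return np.round([x,y,(np.degrees(a)+90)%180-90,b.fun,g.sum(),ob.sum()],3)
E
python3 - <<'E'
from h import *
t=shot('top');s=shot('side')
for c,uv,us in(('blue',(380,248),(247,296)),('red',(331,250),(248,264)),('green',(169,234),(264,190))):
    for ob in(True,False): print(c,fit2(t,c,uv,objm=ob),fit2(s,c,us,objm=ob))
E
```

```text
blue [ 4.2200e-01 -2.4100e-01  3.4898e+01  9.7145e+01  1.4400e+02  3.0300e+02] [ 4.24000e-01 -2.38000e-01  2.40750e+01  3.53918e+02  2.70000e+02
  8.13000e+02]
blue [ 4.2300e-01 -2.4200e-01  3.1398e+01  4.4376e+01  1.4400e+02  3.0300e+02] [ 4.240e-01 -2.400e-01  2.296e+01  2.858e+01  2.700e+02  8.130e+02]
red [ 4.2100e-01 -1.2700e-01  4.8029e+01  6.6486e+01  1.6200e+02  2.5900e+02] [ 4.23000e-01 -1.26000e-01  3.26930e+01  1.22624e+02  2.37000e+02
  4.68000e+02]
red [ 4.2200e-01 -1.2700e-01  4.8200e+01  1.0996e+01  1.6200e+02  2.5900e+02] [ 4.2200e-01 -1.2700e-01  3.0214e+01  2.4612e+01  2.3700e+02  4.6800e+02]
green [ 4.59000e-01  2.52000e-01 -3.18960e+01  1.34498e+02  1.27000e+02
  3.03000e+02] [ 4.60000e-01  2.49000e-01 -2.51790e+01  1.78745e+02  1.13000e+02
  2.93000e+02]
green [ 4.6000e-01  2.5300e-01 -3.0356e+01  6.5365e+01  1.2700e+02  3.0300e+02] [ 4.6000e-01  2.5200e-01 -1.3585e+01  1.4753e+01  1.1300e+02  2.9300e+02]
```

Request:
arm_command([
  {"slide": [0.0166, 0.0286, -0.006], "rot": [0, 0, 8.6], "grip": 0.6},
  {"slide": [0.0166, 0.0286, -0.006], "rot": [0, 0, 8.6], "grip": 0.6},
  {"slide": [0.0166, 0.0286, -0.006], "rot": [0, 0, 8.6], "grip": 0.6},
  {"slide": [0.0166, 0.0286, -0.006], "rot": [0, 0, 8.6], "grip": 0.6},
  {"slide": [0.0166, 0.0286, -0.006], "rot": [0, 0, 8.6], "grip": 0.6},
  {"slide": [0.0166, 0.0286, -0.006], "rot": [0, 0, 8.6], "grip": 0.6},
  {"slide": [0.0166, 0.0286, -0.006], "rot": [0, 0, 8.6], "grip": 0.6},
  {"slide": [0.0166, 0.0286, -0.006], "rot": [0, 0, 8.6], "grip": 0.6},
], newtons=15)

```text
time: 2.1
ee_pos: [0.3569, -0.3539, 0.1745]
eef_rot: [0.707, 0.707, -0.0, 0.0]
ft_force: [-0.1, 0.9, 0.3]
width: 0.0526
grip_force: 0.0
```

```bash
cat >> h.py <<'E'
def st():
    s=sensors.read_state();q=s['eef_rot'];from scipy.spatial.transform import Rotation as R
    M=R.from_quat(q).as_matrix(); print(np.round(s['time'],2),np.round(s['ee_pos'],4),'ty',round(float(np.degrees(np.arctan2(M[1,1],M[0,1]))),1),'z',np.round(M[:,2],3),'w',round(s['width'],4),s['grip_force'],np.round(s['ft_force'],1),'q7',round(s['joint_positions'][6],2))
E
python3 - <<'E'
from h import *
st()
# caddy outer corners from crop
t=shot('top')
c=np.array([toworld(t,np.array(v)/2.5+140-.3,.028)[:2] for v in((287,21),(496,65),(482,125),(272,83))])
print(c.round(3).tolist(),c.mean(0).round(4))
d=(c[0]+c[3]-c[1]-c[2])/2;print(np.hypot(*d),np.degrees(np.arctan2(-d[0],d[1])))
E
```

```text
2.1 [ 0.3569 -0.3539  0.1745] ty 0.0 z [ 0. -0. -1.] w 0.0526 0.0 [-0.1  0.9  0.3] q7 0.66
[[0.663, 0.05], [0.619, -0.148], [0.561, -0.134], [0.603, 0.065]] [ 0.6113 -0.0419]
0.20337296028009041 -12.099871272957223
```

Request:
arm_command([
  {"slide": [0.0165, 0.0283, -0.006], "rot": [0, 0, 8.5], "grip": 0.6},
  {"slide": [0.0165, 0.0283, -0.006], "rot": [0, 0, 8.5], "grip": 0.6},
  {"slide": [0.0165, 0.0283, -0.006], "rot": [0, 0, 8.5], "grip": 0.6},
  {"slide": [0.0165, 0.0283, -0.006], "rot": [0, 0, 8.5], "grip": 0.6},
  {"slide": [0, 0, -0.015], "grip": 0.6},
  {"slide": [0, 0, -0.02], "grip": 0.6},
  {"slide": [0, 0, -0.02], "grip": 0.6},
  {"slide": [0, 0, -0.01], "grip": 0.6},
])

```text
schema error: expected keys rot, slide, grip
```

Run:
```python
from h import *
st()
p=shot('side'); q=topix(p,[.423,-.241,.06]).astype(int); print(q)
a=p['pixels'][q[1]-60:q[1]+60,q[0]-80:q[0]+80,::-1]
p=shot('top'); q=topix(p,[.423,-.241,.06]).astype(int)
b=p['pixels'][q[1]-60:q[1]+60,q[0]-80:q[0]+80,::-1]
cv2.imwrite('pics/c2.png',cv2.resize(np.hstack([a,b]),None,fx=2.5,fy=2.5,interpolation=cv2.INTER_CUBIC))
```

```text
2.15 [ 0.3594 -0.3496  0.1739] ty 0.8 z [ 0.001  0.002 -1.   ] w 0.0526 0.0 [ 3.   3.6 -0.9] q7 0.66
[246 288]
```

View pics/c2.png

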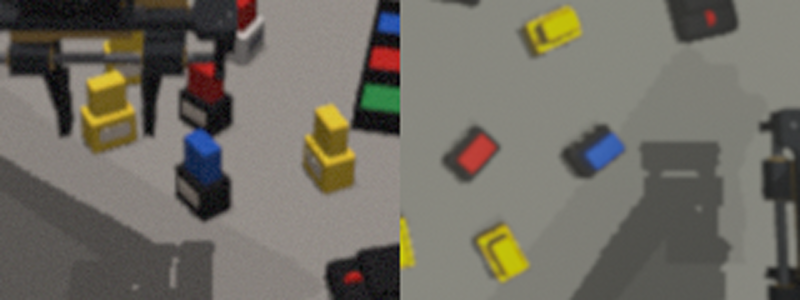

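Request:
arm_command([
  {"slide": [0.0165, 0.0283, -0.006], "rot": [0, 0, 8.5], "grip": 0.6},
  {"slide": [0.0165, 0.0283, -0.006], "rot": [0, 0, 8.5], "grip": 0.6},
  {"slide": [0.0165, 0.0283, -0.006], "rot": [0, 0, 8.5], "grip": 0.6},
  {"slide": [0.0165, 0.0283, -0.006], "rot": [0, 0, 8.5], "grip": 0.6},
  {"slide": [0, 0, -0.015], "rot": [0, 0, 0], "grip": 0.6},
  {"slide": [0, 0, -0.02], "rot": [0, 0, 0], "grip": 0.6},
  {"slide": [0, 0, -0.02], "rot": [0, 0, 0], "grip": 0.6},
  {"slide": [0, 0, -0.01], "rot": [0, 0, 0], "grip": 0.6},
])

```text
time: 3.25
ee_pos: [0.4212, -0.2429, 0.0844]
eef_rot: [0.473, 0.881, -0.0, -0.001]
ft_force: [-1.1, -0.5, -0.3]
width: 0.0519
grip_force: 0.0
```

```bash
cat >> h.py <<'E'
def look(f,X,h=60,w=80,names=('side','top')):
    L=[]
    for n in names:
        p=shot(n); q=topix(p,X).astype(int); L.append(p['pixels'][q[1]-h:q[1]+h,q[0]-w:q[0]+w,::-1])
    cv2.imwrite('pics/'+f,cv2.resize(np.hstack(L),None,fx=2.5,fy=2.5,interpolation=cv2.INTER_CUBIC))
E
python3 - <<'E'
from h import *
st()
look('c3.png',[.423,-.241,.06])
st()
E
```

```text
3.25 [ 0.4212 -0.2429  0.0844] ty 33.5 z [-0.001  0.    -1.   ] w 0.0519 0.0 [-1.1 -0.5 -0.3] q7 0.92
3.35 [ 0.4214 -0.2423  0.0846] ty 33.6 z [-0.001  0.001 -1.   ] w 0.0525 0.0 [-0.2 -0.4  0.2] q7 0.92
```

View pics/c3.png

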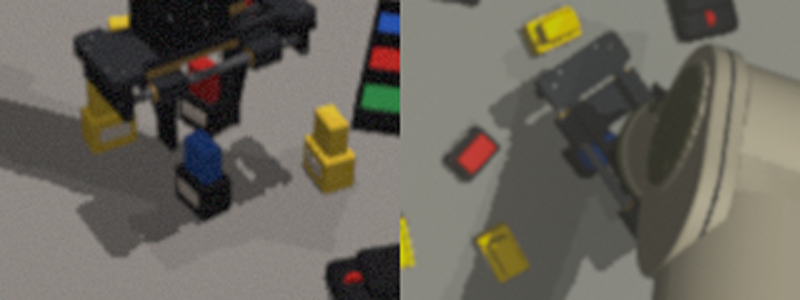

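Request:
arm_command([
  {"slide": [0.001, 0.001, -0.015], "rot": [0, 0, 0], "grip": 0.6},
  {"slide": [0, 0, -0.015], "rot": [0, 0, 0], "grip": 0.6},
  {"slide": [0, 0, -0.013], "rot": [0, 0, 0], "grip": 0.6},
  {"slide": [0, 0, 0], "rot": [0, 0, 0], "grip": 0.6},
  {"slide": [0, 0, 0], "rot": [0, 0, 0], "grip": 0},
  {"slide": [0, 0, 0], "rot": [0, 0, 0], "grip": 0},
  {"slide": [0, 0, 0], "rot": [0, 0, 0], "grip": 0},
  {"slide": [0, 0, 0], "rot": [0, 0, 0], "grip": 0},
])

```text
time: 4.35
ee_pos: [0.4235, -0.2407, 0.0428]
eef_rot: [0.471, 0.882, -0.0, 0.0]
ft_force: [-0.3, -0.3, -0.3]
width: 0.0205
grip_force: 1.2
```

Request:
arm_command([
  {"slide": [0, 0, 0], "rot": [0, 0, 0], "grip": 0},
  {"slide": [0, 0, 0.02], "rot": [0, 0, 0], "grip": 0},
  {"slide": [0, 0, 0.03], "rot": [0, 0, 0], "grip": 0},
  {"slide": [0, 0, 0.03], "rot": [0, 0, 0], "grip": 0},
  {"slide": [0, 0, 0.02], "rot": [0, 0, 0], "grip": 0},
  {"slide": [0.015, 0.02, 0.005], "rot": [0, 0, -4], "grip": 0},
  {"slide": [0.02, 0.025, 0], "rot": [0, 0, -6], "grip": 0},
  {"slide": [0.02, 0.025, 0], "rot": [0, 0, -6], "grip": 0},
])

```text
time: 5.35
ee_pos: [0.4788, -0.17, 0.1476]
eef_rot: [0.591, 0.807, -0.0, 0.0]
ft_force: [0.4, 0.1, -2.1]
width: 0.02
grip_force: 15.0
```

Request:
arm_command([
  {"slide": [0.025, 0.033, 0], "rot": [0, 0, -6], "grip": 0},
  {"slide": [0.025, 0.033, 0], "rot": [0, 0, -6], "grip": 0},
  {"slide": [0.025, 0.033, 0], "rot": [0, 0, -6], "grip": 0},
  {"slide": [0.025, 0.033, 0], "rot": [0, 0, -6], "grip": 0},
  {"slide": [0.025, 0.033, 0], "rot": [0, 0, -6], "grip": 0},
  {"slide": [0.025, 0.03, 0], "rot": [0, 0, 0], "grip": 0},
  {"slide": [0, 0, 0], "rot": [0, 0, 0], "grip": 0},
  {"slide": [0, 0, 0], "rot": [0, 0, 0], "grip": 0},
])

```text
time: 6.35
ee_pos: [0.628, 0.0238, 0.1471]
eef_rot: [0.779, 0.628, -0.0, -0.0]
ft_force: [0.5, -0.0, -1.8]
width: 0.0201
grip_force: 15.0
```

Run:
```python
from h import *
st()
look('c4.png',[.6285,.0245,.06])
st()
```

```text
6.35 [0.628  0.0238 0.1471] ty -12.2 z [-0.001 -0.    -1.   ] w 0.0201 14.985446494538337 [ 0.5 -0.  -1.8] q7 -0.5
6.45 [0.628  0.0229 0.1474] ty -12.3 z [-0.    -0.001 -1.   ] w 0.0196 14.985344301676378 [ 0.1 -0.2  0.1] q7 -0.5
```

View pics/c4.png

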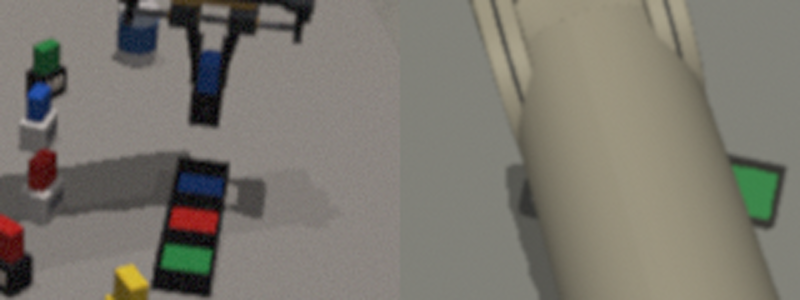

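Request:
arm_command([
  {"slide": [0.0005, 0.001, -0.02], "rot": [0, 0, 0], "grip": 0},
  {"slide": [0, 0, -0.02], "rot": [0, 0, 0], "grip": 0},
  {"slide": [0, 0, -0.02], "rot": [0, 0, 0], "grip": 0},
  {"slide": [0, 0, -0.015], "rot": [0, 0, 0], "grip": 0},
  {"slide": [0, 0, -0.01], "rot": [0, 0, 0], "grip": 0},
  {"slide": [0, 0, -0.006], "rot": [0, 0, 0], "grip": 0},
  {"slide": [0, 0, -0.003], "rot": [0, 0, 0], "grip": 0},
  {"slide": [0, 0, 0], "rot": [0, 0, 0], "grip": 0},
])

```text
time: 7.45
ee_pos: [0.6291, 0.0254, 0.0538]
eef_rot: [0.778, 0.628, 0.0, 0.0]
ft_force: [-0.3, -0.1, -1.0]
width: 0.0199
grip_force: 15.0
```

Run:
```python
from h import *
st()
look('c5.png',[.6285,.0245,.04],names=('side',))
```

```text
7.45 [0.6291 0.0254 0.0538] ty -12.2 z [ 0. -0. -1.] w 0.0199 14.985526971286163 [-0.3 -0.1 -1. ] q7 -0.54
```

View pics/c5.png

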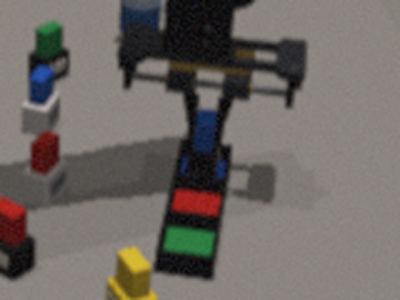

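Request:
arm_command([
  {"slide": [0, 0, -0.002], "rot": [0, 0, 0], "grip": 0},
  {"slide": [0, 0, 0], "rot": [0, 0, 0], "grip": 0},
  {"slide": [0, 0, 0], "rot": [0, 0, 0], "grip": 0.45},
  {"slide": [0, 0, 0], "rot": [0, 0, 0], "grip": 0.45},
  {"slide": [0, 0, 0], "rot": [0, 0, 0], "grip": 0.45},
  {"slide": [0, 0, 0], "rot": [0, 0, 0], "grip": 0.45},
  {"slide": [0, 0, 0.015], "rot": [0, 0, 0], "grip": 0.45},
  {"slide": [0, 0, 0.025], "rot": [0, 0, 0], "grip": 0.45},
])

```text
time: 8.5
ee_pos: [0.6285, 0.0254, 0.0923]
eef_rot: [0.778, 0.628, -0.0, -0.0]
ft_force: [-0.1, -0.0, -0.3]
width: 0.0396
grip_force: 0.0
```

Request:
arm_command([
  {"slide": [0, 0, 0.03], "rot": [0, 0, 0], "grip": 0.6},
  {"slide": [-0.015, -0.01, 0.028], "rot": [0, 0, 5], "grip": 0.6},
  {"slide": [-0.03, -0.02, 0], "rot": [0, 0, 8], "grip": 0.6},
  {"slide": [-0.034, -0.025, 0], "rot": [0, 0, 9], "grip": 0.6},
  {"slide": [-0.034, -0.025, 0], "rot": [0, 0, 9], "grip": 0.6},
  {"slide": [-0.034, -0.025, 0], "rot": [0, 0, 9], "grip": 0.6},
  {"slide": [-0.03, -0.025, 0], "rot": [0, 0, 9], "grip": 0.6},
  {"slide": [-0.03, -0.022, -0.02], "rot": [0, 0, 9], "grip": 0.6},
])

```text
time: 9.5
ee_pos: [0.4221, -0.1278, 0.1314]
eef_rot: [0.374, 0.927, -0.0, 0.002]
ft_force: [0.4, 0.5, -0.7]
width: 0.0521
grip_force: 0.0
```

Run:
```python
from h import *
st()
look('c6.png',[.5,-.05,.04])
st()
```

```text
9.5 [ 0.4221 -0.1278  0.1314] ty 46.0 z [ 0.004 -0.002 -1.   ] w 0.0521 0.0 [ 0.4  0.5 -0.7] q7 0.98
9.6 [ 0.4185 -0.1291  0.1288] ty 45.8 z [-0.003 -0.001 -1.   ] w 0.0526 0.0 [0.3 0.4 0.3] q7 0.98
```

View pics/c6.png

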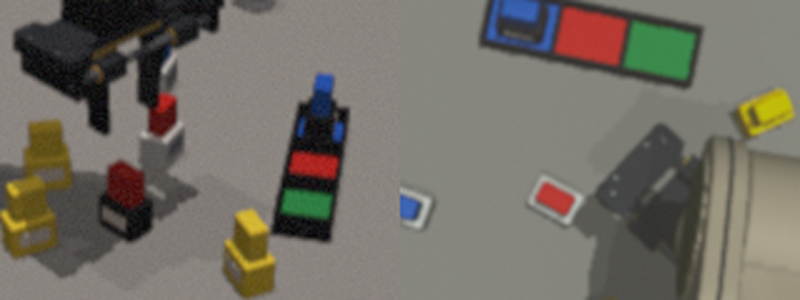

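Request:
arm_command([
  {"slide": [0.001, 0.001, -0.02], "rot": [0, 0, 0], "grip": 0.6},
  {"slide": [0, 0, -0.025], "rot": [0, 0, 0], "grip": 0.6},
  {"slide": [0, 0, -0.02], "rot": [0, 0, 0], "grip": 0.6},
  {"slide": [0, 0, -0.015], "rot": [0, 0, 0], "grip": 0.6},
  {"slide": [0, 0, -0.007], "rot": [0, 0, 0], "grip": 0.6},
  {"slide": [0, 0, 0], "rot": [0, 0, 0], "grip": 0.6},
  {"slide": [0, 0, 0], "rot": [0, 0, 0], "grip": 0},
  {"slide": [0, 0, 0], "rot": [0, 0, 0], "grip": 0},
])

```text
time: 10.6
ee_pos: [0.4233, -0.1258, 0.0431]
eef_rot: [0.377, 0.926, -0.0, 0.0]
ft_force: [0.2, 0.2, -0.0]
width: 0.0393
grip_force: 0.0
```

Request:
arm_command([
  {"slide": [0, 0, 0], "rot": [0, 0, 0], "grip": 0},
  {"slide": [0, 0, 0], "rot": [0, 0, 0], "grip": 0},
  {"slide": [0, 0, 0], "rot": [0, 0, 0], "grip": 0},
  {"slide": [0, 0, 0], "rot": [0, 0, 0], "grip": 0},
  {"slide": [0, 0, 0.02], "rot": [0, 0, 0], "grip": 0},
  {"slide": [0, 0, 0.03], "rot": [0, 0, 0], "grip": 0},
  {"slide": [0, 0, 0.03], "rot": [0, 0, 0], "grip": 0},
  {"slide": [0, 0, 0.025], "rot": [0, 0, 0], "grip": 0},
])

```text
time: 11.6
ee_pos: [0.4229, -0.1256, 0.1486]
eef_rot: [0.376, 0.926, 0.0, 0.0]
ft_force: [0.2, -0.4, -0.6]
width: 0.0197
grip_force: 15.0
```

Run:
```python
from h import *
st()
```

```text
11.6 [ 0.4229 -0.1256  0.1486] ty 45.8 z [ 0. -0. -1.] w 0.0197 15.000095490831882 [ 0.2 -0.4 -0.6] q7 0.98
```

Request:
arm_command([
  {"slide": [0.015, 0.006, 0], "rot": [0, 0, -5], "grip": 0},
  {"slide": [0.025, 0.011, 0], "rot": [0, 0, -8], "grip": 0},
  {"slide": [0.03, 0.013, 0], "rot": [0, 0, -9], "grip": 0},
  {"slide": [0.03, 0.013, 0], "rot": [0, 0, -9], "grip": 0},
  {"slide": [0.03, 0.013, 0], "rot": [0, 0, -9], "grip": 0},
  {"slide": [0.03, 0.013, 0], "rot": [0, 0, -9], "grip": 0},
  {"slide": [0.02, 0.01, 0], "rot": [0, 0, -6], "grip": 0},
  {"slide": [0.0115, 0.005, -0.01], "rot": [0, 0, -3], "grip": 0},
])

```text
time: 12.6
ee_pos: [0.6155, -0.0406, 0.1376]
eef_rot: [0.779, 0.627, 0.001, 0.0]
ft_force: [-0.1, -0.3, -0.7]
width: 0.0199
grip_force: 15.0
```

Request:
arm_command([
  {"slide": [0, 0, 0], "rot": [0, 0, 0], "grip": 0},
  {"slide": [0, 0, -0.015], "rot": [0, 0, 0], "grip": 0},
  {"slide": [0, 0, -0.02], "rot": [0, 0, 0], "grip": 0},
  {"slide": [0, 0, -0.02], "rot": [0, 0, 0], "grip": 0},
  {"slide": [0, 0, -0.012], "rot": [0, 0, 0], "grip": 0},
  {"slide": [0, 0, 0], "rot": [0, 0, 0], "grip": 0},
  {"slide": [0, 0, 0], "rot": [0, 0, 0], "grip": 0},
  {"slide": [0, 0, 0], "rot": [0, 0, 0], "grip": 0},
])

```text
time: 13.6
ee_pos: [0.6149, -0.0416, 0.0713]
eef_rot: [0.778, 0.628, 0.0, 0.0]
ft_force: [0.8, -0.0, -0.1]
width: 0.02
grip_force: 15.0
```

Run:
```python
from h import *
st()
look('c7.png',[.6145,-.0415,.04],names=('side',))
```

```text
13.6 [ 0.6149 -0.0416  0.0713] ty -12.2 z [ 0.001 -0.    -1.   ] w 0.02 14.99995972844772 [ 0.8 -0.  -0.1] q7 -0.43
```

View pics/c7.png

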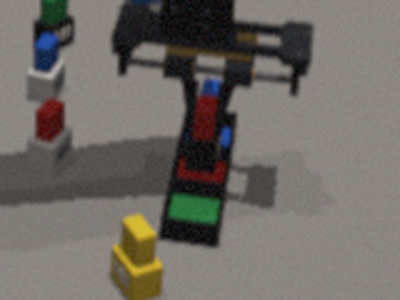

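Request:
arm_command([
  {"slide": [0, 0, -0.01], "rot": [0, 0, 0], "grip": 0},
  {"slide": [0, 0, -0.006], "rot": [0, 0, 0], "grip": 0},
  {"slide": [0, 0, -0.003], "rot": [0, 0, 0], "grip": 0},
  {"slide": [0, 0, 0], "rot": [0, 0, 0], "grip": 0},
  {"slide": [0, 0, 0], "rot": [0, 0, 0], "grip": 0.45},
  {"slide": [0, 0, 0], "rot": [0, 0, 0], "grip": 0.45},
  {"slide": [0, 0, 0], "rot": [0, 0, 0], "grip": 0.45},
  {"slide": [0, 0, 0], "rot": [0, 0, 0], "grip": 0.45},
])

```text
time: 14.65
ee_pos: [0.6144, -0.0417, 0.0516]
eef_rot: [0.778, 0.628, 0.0, 0.0]
ft_force: [-0.2, 0.2, 0.7]
width: 0.0389
grip_force: 0.0
```

Request:
arm_command([
  {"slide": [0, 0, 0.015], "rot": [0, 0, 0], "grip": 0.45},
  {"slide": [0, 0, 0.025], "rot": [0, 0, 0], "grip": 0.45},
  {"slide": [0, 0, 0.03], "rot": [0, 0, 0], "grip": 0.6},
  {"slide": [-0.01, 0.015, 0.028], "rot": [0, 0, 0], "grip": 0.6},
  {"slide": [-0.018, 0.035, 0], "rot": [0, 0, -3], "grip": 0.6},
  {"slide": [-0.019, 0.035, 0], "rot": [0, 0, -3], "grip": 0.6},
  {"slide": [-0.019, 0.035, 0], "rot": [0, 0, -3], "grip": 0.6},
  {"slide": [-0.019, 0.035, 0], "rot": [0, 0, -3], "grip": 0.6},
])

```text
time: 15.65
ee_pos: [0.5289, 0.1146, 0.1508]
eef_rot: [0.84, 0.542, 0.001, 0.0]
ft_force: [0.3, 0.5, -0.7]
width: 0.0521
grip_force: 0.0
```

Request:
arm_command([
  {"slide": [-0.019, 0.035, 0], "rot": [0, 0, -3], "grip": 0.6},
  {"slide": [-0.019, 0.035, 0], "rot": [0, 0, -3], "grip": 0.6},
  {"slide": [-0.018, 0.035, 0], "rot": [0, 0, -3], "grip": 0.6},
  {"slide": [-0.014, 0.034, 0], "rot": [0, 0, 0], "grip": 0.6},
  {"slide": [0, 0, -0.015], "rot": [0, 0, 0], "grip": 0.6},
  {"slide": [0, 0, -0.02], "rot": [0, 0, 0], "grip": 0.6},
  {"slide": [0, 0, -0.015], "rot": [0, 0, 0], "grip": 0.6},
  {"slide": [0, 0, 0], "rot": [0, 0, 0], "grip": 0.6},
])

```text
time: 16.65
ee_pos: [0.459, 0.2515, 0.0987]
eef_rot: [0.88, 0.475, -0.001, -0.0]
ft_force: [-0.2, -0.1, -0.6]
width: 0.0519
grip_force: 0.0
```

Run:
```python
from h import *
st()
look('c8.png',[.51,.15,.04],70)
```

```text
16.65 [0.459  0.2515 0.0987] ty -33.3 z [-0.002 -0.001 -1.   ] w 0.0519 0.0 [-0.2 -0.1 -0.6] q7 -1.35
```

View pics/c8.png

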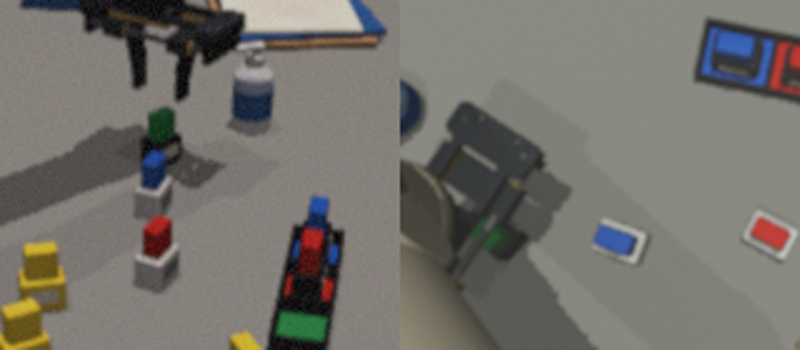

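Blue and red stand in their compartments, and the fingers straddle the green grip. Descend and grasp.

Request:
arm_command([
  {"slide": [0.001, 0, -0.015], "rot": [0, 0, 0], "grip": 0.6},
  {"slide": [0, 0, -0.02], "rot": [0, 0, 0], "grip": 0.6},
  {"slide": [0, 0, -0.015], "rot": [0, 0, 0], "grip": 0.6},
  {"slide": [0, 0, -0.007], "rot": [0, 0, 0], "grip": 0.6},
  {"slide": [0, 0, 0], "rot": [0, 0, 0], "grip": 0.6},
  {"slide": [0, 0, 0], "rot": [0, 0, 0], "grip": 0},
  {"slide": [0, 0, 0], "rot": [0, 0, 0], "grip": 0},
  {"slide": [0, 0, 0], "rot": [0, 0, 0], "grip": 0},
])

```text
time: 17.75
ee_pos: [0.4606, 0.2524, 0.0429]
eef_rot: [0.88, 0.475, 0.0, 0.0]
ft_force: [0.6, -0.4, 0.1]
width: 0.0299
grip_force: 0.0
```

Request:
arm_command([
  {"slide": [0, 0, 0], "rot": [0, 0, 0], "grip": 0},
  {"slide": [0, 0, 0], "rot": [0, 0, 0], "grip": 0},
  {"slide": [0, 0, 0], "rot": [0, 0, 0], "grip": 0},
  {"slide": [0, 0, 0.02], "rot": [0, 0, 0], "grip": 0},
  {"slide": [0, 0, 0.03], "rot": [0, 0, 0], "grip": 0},
  {"slide": [0, 0, 0.03], "rot": [0, 0, 0], "grip": 0},
  {"slide": [0, 0, 0.03], "rot": [0, 0, 0], "grip": 0},
  {"slide": [0, 0, 0.015], "rot": [0, 0, 0], "grip": 0},
])

```text
time: 18.75
ee_pos: [0.4609, 0.2529, 0.1701]
eef_rot: [0.88, 0.475, 0.001, 0.0]
ft_force: [0.6, 0.5, -0.7]
width: 0.0199
grip_force: 15.0
```

Request:
arm_command([
  {"slide": [0.0075, -0.018, 0], "rot": [0, 0, 1], "grip": 0},
  {"slide": [0.0125, -0.0325, 0], "rot": [0, 0, 2], "grip": 0},
  {"slide": [0.0125, -0.0325, 0], "rot": [0, 0, 2], "grip": 0},
  {"slide": [0.0125, -0.0325, 0], "rot": [0, 0, 2], "grip": 0},
  {"slide": [0.0125, -0.0325, 0], "rot": [0, 0, 2], "grip": 0},
  {"slide": [0.0125, -0.0325, 0], "rot": [0, 0, 2], "grip": 0},
  {"slide": [0.0125, -0.0325, 0], "rot": [0, 0, 2], "grip": 0},
  {"slide": [0.0125, -0.0325, 0], "rot": [0, 0, 2], "grip": 0},
])

```text
time: 19.75
ee_pos: [0.5554, 0.0058, 0.1676]
eef_rot: [0.81, 0.587, -0.0, -0.0]
ft_force: [0.6, 0.4, -1.8]
width: 0.0201
grip_force: 15.0
```

Request:
arm_command([
  {"slide": [0.0125, -0.0325, 0], "rot": [0, 0, 2], "grip": 0},
  {"slide": [0.0125, -0.0325, 0], "rot": [0, 0, 2], "grip": 0},
  {"slide": [0.0125, -0.0325, 0], "rot": [0, 0, 2], "grip": 0},
  {"slide": [0.0075, -0.018, 0], "rot": [0, 0, 0], "grip": 0},
  {"slide": [0, 0, -0.015], "rot": [0, 0, 0], "grip": 0},
  {"slide": [0, 0, -0.02], "rot": [0, 0, 0], "grip": 0},
  {"slide": [0, 0, -0.015], "rot": [0, 0, 0], "grip": 0},
  {"slide": [0, 0, 0], "rot": [0, 0, 0], "grip": 0},
])

```text
time: 20.75
ee_pos: [0.5992, -0.1077, 0.1158]
eef_rot: [0.778, 0.628, -0.001, -0.001]
ft_force: [0.1, -0.4, 0.5]
width: 0.0197
grip_force: 15.0
```

Run:
```python
from h import *
st()
look('c9.png',[.6005,-.1085,.06],names=('side',))
st()
```

```text
20.75 [ 0.5992 -0.1077  0.1158] ty -12.2 z [-0.003  0.001 -1.   ] w 0.0197 14.999659184832126 [ 0.1 -0.4  0.5] q7 -0.28
20.8 [ 0.6    -0.1079  0.117 ] ty -12.2 z [-0.001  0.    -1.   ] w 0.02 14.99960805522278 [ 1.  -0.3 -1.3] q7 -0.28
```

View pics/c9.png

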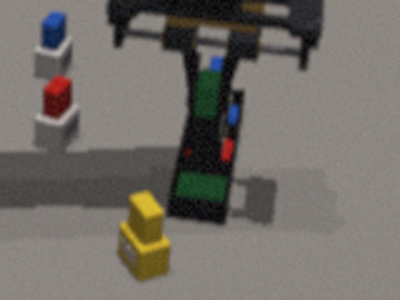

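Request:
arm_command([
  {"slide": [0, 0, -0.015], "rot": [0, 0, 0], "grip": 0},
  {"slide": [0, 0, -0.02], "rot": [0, 0, 0], "grip": 0},
  {"slide": [0, 0, -0.015], "rot": [0, 0, 0], "grip": 0},
  {"slide": [0, 0, -0.008], "rot": [0, 0, 0], "grip": 0},
  {"slide": [0, 0, -0.004], "rot": [0, 0, 0], "grip": 0},
  {"slide": [0, 0, -0.003], "rot": [0, 0, 0], "grip": 0},
  {"slide": [0, 0, 0], "rot": [0, 0, 0], "grip": 0},
  {"slide": [0, 0, 0], "rot": [0, 0, 0], "grip": 0},
])

```text
time: 21.8
ee_pos: [0.6006, -0.1087, 0.053]
eef_rot: [0.778, 0.628, 0.0, 0.0]
ft_force: [0.2, 0.3, -0.6]
width: 0.0201
grip_force: 15.0
```

Request:
arm_command([
  {"slide": [0, 0, 0], "rot": [0, 0, 0], "grip": 0.45},
  {"slide": [0, 0, 0], "rot": [0, 0, 0], "grip": 0.45},
  {"slide": [0, 0, 0], "rot": [0, 0, 0], "grip": 0.45},
  {"slide": [0, 0, 0], "rot": [0, 0, 0], "grip": 0.45},
  {"slide": [0, 0, 0.015], "rot": [0, 0, 0], "grip": 0.45},
  {"slide": [0, 0, 0.025], "rot": [0, 0, 0], "grip": 0.45},
  {"slide": [0, 0, 0.03], "rot": [0, 0, 0], "grip": 0.45},
  {"slide": [0, 0, 0.03], "rot": [0, 0, 0], "grip": 0.45},
])

```text
time: 22.8
ee_pos: [0.6005, -0.1086, 0.1547]
eef_rot: [0.778, 0.628, 0.0, 0.0]
ft_force: [-0.6, -0.3, 0.2]
width: 0.0394
grip_force: 0.0
```

Request:
arm_command([
  {"slide": [-0.01, -0.02, 0.02], "rot": [0, 0, 0], "grip": 0.45},
  {"slide": [-0.02, -0.035, 0], "rot": [0, 0, 0], "grip": 0.45},
  {"slide": [-0.02, -0.04, 0], "rot": [0, 0, 0], "grip": 0.45},
  {"slide": [-0.02, -0.04, 0], "rot": [0, 0, 0], "grip": 0.45},
  {"slide": [-0.02, -0.04, 0], "rot": [0, 0, 0], "grip": 0.45},
  {"slide": [-0.02, -0.04, 0], "rot": [0, 0, 0], "grip": 0.45},
  {"slide": [-0.02, -0.03, 0], "rot": [0, 0, 0], "grip": 0.45},
  {"slide": [0, 0, 0], "rot": [0, 0, 0], "grip": 0.45},
])

```text
time: 23.8
ee_pos: [0.4684, -0.3569, 0.1735]
eef_rot: [0.78, 0.626, -0.0, 0.001]
ft_force: [-0.3, 0.3, -0.1]
width: 0.039
grip_force: 0.0
```

Run:
```python
from h import *
st()
look('c10.png',[.56,0,.04],85)
```

```text
23.8 [ 0.4684 -0.3569  0.1735] ty -12.5 z [-0.    -0.002 -1.   ] w 0.039 0.0 [-0.3  0.3 -0.1] q7 0.25
```

View pics/c10.png

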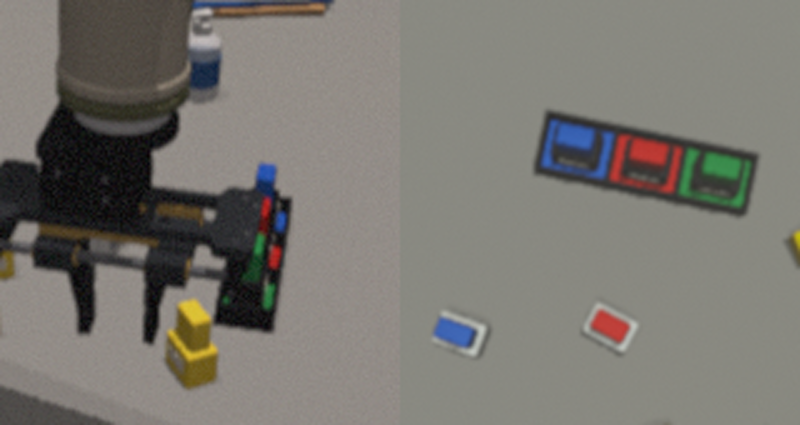

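```bash
python3 -c "
from bench import order
print(order.close_job())"
```

```text
the job is handed in; nothing more can be done
None
```

The blue, red and green black-bodied stamps each stand upright and lined up in the compartment of their colour. I handed the job in at about 24 s of the 88 s, without moving the white stamps, the mouse or the sanitiser.

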